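Set the seat-board drill guide to the green size

TASK

Set the drill guide on the bench for the next seat board: pull the knob of its index plunger up until the pin is out of the strip, slide the carriage along to the window at the green tab, and let the pin drop fully home there, so that the carriage is locked and the knob let go. The windows sit only roughly at their tabs (up to a good centimetre off), so feel for the window and never force the pin against the strip; leave the other things on the bench where they are.

Things in the scene. Friction and masses are not known exactly. Their poses are not given: they have to be found in the camera images.
- rail: Drill-guide frame fixed to the bench: dark steel base plate 150 (x) x 360 (y) x 12 mm with a light end block at each end and two steel guide rods 72 mm apart. Origin: centre of the plate's underside, on the bench. Its y axis is the travel of the carriage.
- channel: Blue channel along the rail's middle (38 x 300 mm) with the brass index strip: top 26 mm above the bench, 10 mm thick; along rail +y a 44 mm parking slot, then three 10 mm long windows. Clamped by hand, the strip sits up to 12 mm either way (not reported) along rail y off nominal (slot -95, windows -30, 20, 70 mm). It does not give; over 18 N on it from the pin spoils it
- carriage (a joint): Slide along rail +y, m, of the grey carriage: 98 mm across, 60 mm along the rail, underside 30 mm and top 58 mm above the bench, a drill guide overhanging at the front. At 0 the pin stands at rail y = -95 mm; runs from -0.008 to 0.185, starts near 0 with the pin in the parking slot; friction about 2 N.
- pointer (a point): Tip of the red pointer at the far (+x) edge of the carriage, 60 mm from the plunger axis along rail +x, at the same rail y as the pin; 34 mm above the bench.
- plunger (a joint): Lift of the spring plunger, m: 0 pin fully home (9 mm deep in the strip), 0.009 pin tip on the strip's top, 0.016 end stop. Pull: 5 N at 0, 8.5 N when out; damped return, about 0.1 s. Steel pin 8 mm in diameter, 0.5 mm chamfer at the tip; it drops into a window when within 1 to 1.5 mm of its middle, otherwise rests on the strip with 7 N and can be slid along on it.
- knob_grip (a point): Middle of the plunger's black knob (orange spot on top): upright cylinder, 28 mm in diameter, 27 mm high, 13.5 mm above and below this point; on the pin's axis, mid carriage. With the pin home it stands 84.5 mm above the bench, the knob's underside 13 mm above the carriage's top; a dark collar 22 mm in diameter fills most of that gap.
- tab_green: Green tab, 12 x 16 x 8 mm, fixed on the base plate near its far edge, beside the window that is wanted. Origin: centre of its underside, 66 mm from the rail's centre line along rail +x; its y axis is the rail's. The tabs stand at rail y = -30, +20 and +70 mm; which of the three is green changes.
- tab_white: White tab, same size, at another window (not wanted).
- tab_blue: Blue tab, same size, at the remaining window (not wanted).
- collar: Bystander: small loose brass ring, 13 mm across, 8 mm high, standing on the rail's base plate near its +y end. Origin: centre of its underside.
- driver: Bystander: loose screwdriver lying on the bench.
- spanner: Bystander: loose spanner lying on the bench.
- spool: Bystander: orange thread spool, 44 mm across, 57 mm high, standing. Origin: centre of its underside.
- tin: Bystander: open steel tin, 100 mm across, 100 mm high, standing. Origin: centre of its underside.
- knife: Bystander: green utility knife, 175 mm long, lying.
- tacker: Bystander: blue air tacker, 220 mm long, 50 mm high, lying.

How it is judged:
By the outcome, as a careful person would: the job done as asked, in the order asked, and still so for the second after the job is handed in, with the robot touching nothing.
It also fails if it takes over 45 s, if anything falls off the work surface, if the arm or the gripper's body presses on something with over 40 N, if the wrist force passes 120 N, or if a joint passes its speed limit or range.

ROBOT

A 6-joint arm with a two-finger parallel gripper is mounted at the origin on the work surface. World frame = base frame: x ahead of the robot, y to its left, z up, the work surface at z = 0. Lengths are in m, angles in rad, forces in N, time in s.
With the tool pointing down it reaches from about 0.375 to 0.925 m from the base axis. Payload 5.7 kg.
Tool frame: the origin (TCP) lies midway between the tips of the shut fingers; the grasp point (between the pads) lies 19 mm behind it; z points along the fingers, y is the line along which they close (so a half turn about z gives the same grasp; the last joint's range is limited). The gripper opens to 85 mm and grips with 20 to 120 N. Pads are 22 mm wide; open, the fingers measure 114 mm over their backs; the gripper's body (76 mm by 85 mm) begins 54 mm behind the grasp point. The pads swing forward as they close: fully open they stand 13 mm farther back than shut.
Start: joints at [-1.216, 0.359, 1.51, -0, 1.272, -0.115], TCP at [0.272, -0.535, 0.231] pointing down, gripper open.
Joint ranges: [-2.97, 2.97], [-1.01, 2.36], [0.21, 2.38], [-0.96, 4.11], [0.2, 2.71], [-2.98, 2.98]. Speed limits (rad/s): [2.39, 2.39, 3.14, 3.14, 3.14, 3.14].

INTERFACE

Orientations are given as a unit quaternion [x, y, z, w].
In Python, from station import robot gives the robot as it stands.
- The arm moves only by the shell command python3 -m handwheel 'ROWS' [FORCE]. ROWS is JSON, a list of rows, each a list of 3 entries, a list of its own where there are three numbers: the turn, a rotation vector about the tool's x, y, z in degrees, then the shift along the tool's x, y, z in cm, then the finger opening in cm, from 0 to 8.54. A call has 1 to 10 rows; each row is the pose to reach, as a shift and turn from the pose commanded when the call began, along the tool's axes at that moment; what a row does not reach only later rows make up. A row lasts 1/8 s, in which the tool goes at most 62.5 mm and 10.7 degrees, less where a joint would pass 70% of its speed; a pose out of reach is approached as far as the arm can. A call with a gripper value outside its range is refused whole. The fingers move at their own pace and stop on an object; FORCE is the grip in N (left out, the last holds). Time passes only in rows, so rows that repeat a pose let the fingers close. It gives the time, the measured TCP pose, the force, the opening and the grip force at its end, in the units of the state.
- robot.state(): the state, without advancing time (a new reading comes with each control period).
- robot.snapshot(name): name is "side" or "top"; returns a dict with "frame" (420x560x3 uint8, blue, green, red), "K" (3x3 intrinsics, pixels), "camera_from_world" (4x4, takes a point from world to camera coordinates). Camera axes: x right, y down, z forward; pixel columns grow to the right and rows downward; lengths in m; the calibration is good to about 2 mm. A picture is of the moment at which its call begins. There is no depth.
- robot.close_job(): hands the job in; it is judged then, once.
Trained networks look in a picture, given as the dict that the camera call returned (one of the last four; its "shot" number tells which), for a name from the list of things; names that differ only in an ending like _2 or _b are one class to them, and where a whole thing is asked for, a point or a joint stands for the part that bears it (a point fixed in the world has none). Each returns a list of dicts, best first, with "conf" (0 to 1); they miss things now and then, are a little off and sometimes report something else, mostly with a low value. They report only what shows in the picture. A call takes as long as a camera call.
- robot.search_frame(picture, target): "extent" ([left, top, right, bottom] in pixels, round what is visible of it).
- robot.pinpoint(picture, target): "position" ([row, column] in pixels: a listed point, or the origin of a listed thing).
The state is a dict: "clock": time; "joint_pos": joint angles; "dq": joint speeds; "effort": joint torques, N m; "ee_pos": TCP position; "tool_rot": TCP orientation; "wrist_force": force on the tool from outside, world axes, zero at the start; "wrist_torque": the same for the moment, N m; "gripper_width": opening from 0.0 (shut) to 1.0 (fully open); "grip_force": force on a finger pad.
Only numpy, scipy, OpenCV 4.12 (cv2) and the standard library are available. Lean on these libraries where they do the work, as an engineer would, in place of code of your own. Each camera call takes 0.05 s, during which the arm holds its last target. There are 200 camera calls.

## Working session

There is one attempt and no reset: what is moved stays moved. The work goes in short steps, Python scripts to look and compute and a shell command to move; the robot and the scene stay as the last step left them, time stands still between calls to the robot, and variables do not carry over. Pictures are saved under pics/ and viewed, at most 10 in all, crops included, and the job is handed in when it is done.

```bash
mkdir -p pics; cat > h.py <<'E'
import numpy as np,cv2
from station import robot
def ray(s,px):
    r,c=px; T=np.array(s["camera_from_world"]);R=T[:3,:3];t=T[:3,3]
    d=R.T@np.linalg.inv(s["K"])@np.array([c,r,1.]); return -R.T@t,d
def atz(s,px,z):
    o,d=ray(s,px); return o+d*(z-o[2])/d[2]
def proj(s,p):
    T=np.array(s["camera_from_world"]);q=s["K"]@(T[:3,:3]@p+T[:3,3]); return q[1]/q[2],q[0]/q[2]
E
python3 - <<'E'
from h import *
print(robot.state())
Z=dict(rail=0,knob_grip=.0845,pointer=.034,tab_green=.012,tab_white=.012,tab_blue=.012,collar=.012,spool=0,tin=0)
ims=[]
for n in("top","side"):
    s=robot.snapshot(n); ims.append(s["frame"]); cv2.imwrite(f"pics/{n}0.png",s["frame"])
    for k,z in Z.items():
        for d in robot.pinpoint(s,k)[:2]: print(n,k,round(d["conf"],2),np.round(d["position"],1),np.round(atz(s,d["position"],z),4))
E
```

```text
{'clock': 0.0, 'joint_pos': array([-1.21609540e+00,  3.59515070e-01,  1.51140881e+00,  7.85678102e-07,
        1.27252455e+00, -1.15136423e-01]), 'dq': array([-0.00189076, -0.00124352,  0.00221151, -0.0011267 , -0.00158475,
        0.00044568]), 'effort': array([ 4.51229471e-04, -5.27630889e+01, -2.78619772e+01, -2.48910355e-04,
        1.32091329e-02, -1.10235575e-05]), 'ee_pos': array([ 0.27138302, -0.53436209,  0.2304566 ]), 'tool_rot': array([ 9.72532882e-01,  2.32763683e-01, -1.10506443e-04, -9.21286017e-04]), 'wrist_force': array([ 0.23279608, -0.52915279,  0.0235693 ]), 'wrist_torque': array([-0.02143236,  0.07301928,  0.04317999]), 'grip_force': 0.0, 'gripper_width': 1.0002253102453313}
top rail 0.94 [180.1 268.1] [0.5916 0.013  0.    ]
top knob_grip 0.51 [186.5 291.4] [ 0.5614 -0.0678  0.0845]
top pointer 0.72 [169.9 301.1] [ 0.6259 -0.1017  0.034 ]
top spool 0.61 [208.1 158.2] [0.4831 0.3984 0.    ]
top tin 0.78 [163.8 157.5] [0.6406 0.4069 0.    ]
side rail 0.95 [233.1 233.7] [0.5992 0.0298 0.    ]
side rail 0.42 [152.6 303.8] [ 0.4582 -0.4853  0.    ]
side knob_grip 0.63 [193.1 250.6] [ 0.5711 -0.0894  0.0845]
side pointer 0.86 [203.3 238.1] [ 0.6162 -0.0826  0.034 ]
side spool 0.75 [330.4 235. ] [0.4826 0.3924 0.    ]
side spool 0.6 [232.1 235.6] [0.5944 0.0237 0.    ]
```

View pics/top0.png

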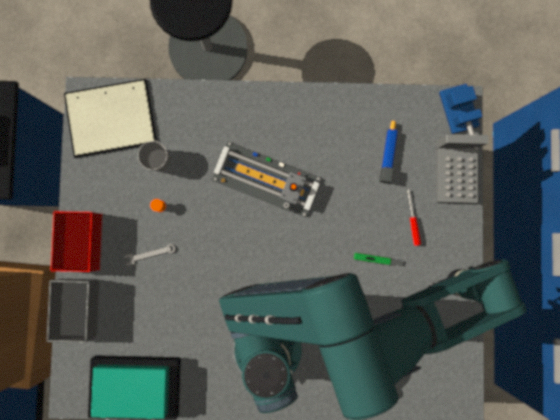

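View pics/side0.png

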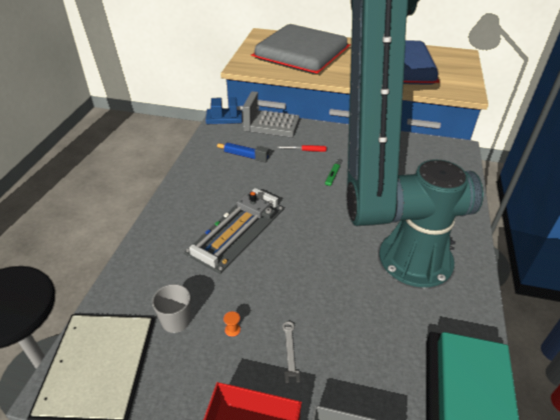

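The top view shows the rail around (col 268, row 180), tilted, with its +y end toward the image left. The knob is at about (294,187), and the tabs lie along the far edge at about (257..281,155..166). I'll enlarge both views.

```bash
python3 - <<'E'
from h import *
a=cv2.imread("pics/top0.png")[135:225,205:330]; b=cv2.imread("pics/side0.png")[180:275,175:295]
f=lambda i:cv2.resize(i,(780,int(i.shape[0]*780/i.shape[1])),interpolation=cv2.INTER_CUBIC)
cv2.imwrite("pics/a.png",f(a)); cv2.imwrite("pics/b.png",cv2.resize(b,(757,600),interpolation=cv2.INTER_CUBIC))
for n in("top","side"):
    s=robot.snapshot(n)
    for k in("tab_green","tab_white","tab_blue","rail","plunger","carriage","channel","collar"):
        for d in robot.search_frame(s,k)[:2]: 
            e=d["extent"]; print(n,k,round(d["conf"],2),np.round(e,1),np.round(atz(s,((e[1]+e[3])/2,(e[0]+e[2])/2),.016),4))
E
```

```text
top rail 0.75 [215.6 140.7 323.8 219.1] [0.5905 0.0071 0.016 ]
top carriage 0.9 [277.7 172.3 308.3 209.3] [ 0.554  -0.0755  0.016 ]
top channel 0.67 [236.8 163.4 285.5 188.9] [0.603  0.0375 0.016 ]
top collar 0.46 [359.2 254.6 400.6 265.1] [ 0.3198 -0.3829  0.016 ]
side tab_green 0.51 [249.7 192.6 257.2 202.1] [ 0.5785 -0.1463  0.016 ]
side tab_white 0.57 [217.7 143.4 269.4 164.5] [ 0.689  -0.3949  0.016 ]
side tab_blue 0.33 [248.7 193.  255.7 204.9] [ 0.5805 -0.1367  0.016 ]
side rail 0.77 [184.  189.3 281.4 272.6] [0.5999 0.0359 0.016 ]
side rail 0.52 [205.1 211.6 249.8 254.6] [0.6138 0.0498 0.016 ]
side plunger 0.49 [284.1 322.9 298.3 381.4] [0.3155 0.4303 0.016 ]
side carriage 0.97 [239.6 188.9 272.  214.3] [ 0.5641 -0.1259  0.016 ]
side channel 0.61 [207.4 210.3 250.  252.2] [0.6124 0.0405 0.016 ]
```

View pics/a.png

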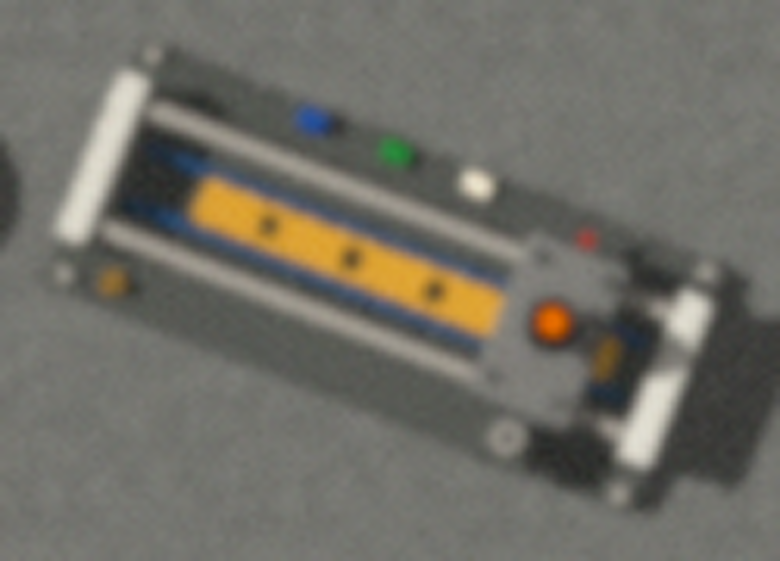

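View pics/b.png

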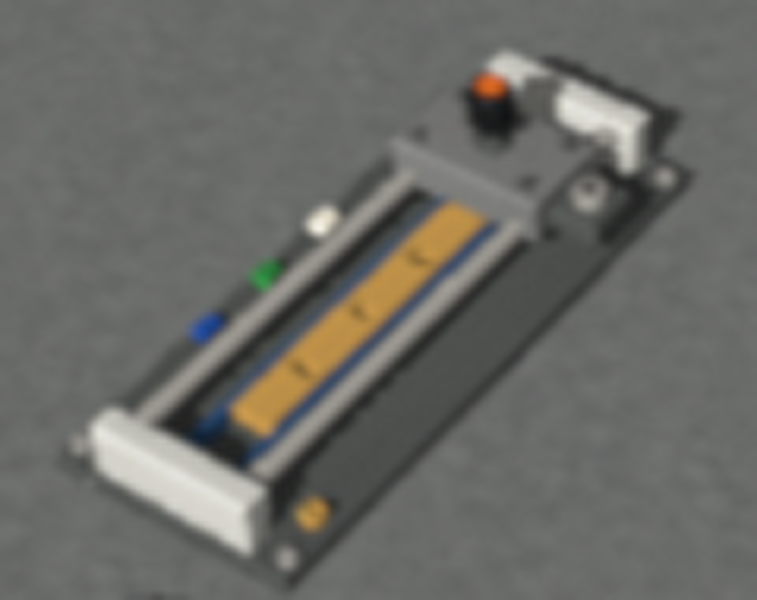

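Crop of the top view, positions as (col,row): tabs white (477,184), green (396,152), blue (315,120); windows (434,291), (351,259), (268,226); knob's orange spot (551,323). In the side crop the tabs are at (322,221), (266,276), (208,328), and the knob top at (490,87). Green is the middle tab, and the windows lie beside it with an offset.

```bash
python3 - <<'E'
from h import *
st=robot.snapshot("top"); ss=robot.snapshot("side")
T=lambda c,r:(135+r/6.24-.5+.08,205+c/6.24-.5+.08); S=lambda c,r:(180+r/6.316-.42,175+c/6.308-.42)
def tri(p,q):
    o,d=ray(st,p);u,e=ray(ss,q);d/=np.linalg.norm(d);e/=np.linalg.norm(e)
    k=np.linalg.lstsq(np.c_[d,-e],u-o,rcond=None)[0]; return (o+k[0]*d+u+k[1]*e)/2,np.linalg.norm(o+k[0]*d-u-k[1]*e)
P={'white':((477,184),(322,221)),'green':((396,152),(266,276)),'blue':((315,120),(208,328)),'knobtop':((551,323),(490,85)),
'w1':((434,291),(420,259)),'w2':((351,259),(360,311)),'w3':((268,226),(302,370))}
zs=dict(white=.02,green=.02,blue=.02,knobtop=.098,w1=.024,w2=.024,w3=.024)
A={}
for k,(p,q) in P.items():
    t=atz(st,T(*p),zs[k]); s=atz(ss,S(*q),zs[k]); A[k]=(t,s); print(k,np.round(t,4),np.round(s,4),np.round(tri(T(*p),S(*q))[0],4))
for i,n in enumerate(("top","side")):
    y=A['blue'][i]-A['white'][i]; print(n,'spacing',np.linalg.norm(y)*1e3,'ang',np.degrees(np.arctan2(-y[0],y[1])))
    y/=np.linalg.norm(y); g=np.mean([A[k][i] for k in('white','green','blue')],0)
    x=np.array([y[1],-y[0],0])
    for k in A: d=A[k][i]-g; print(k,'rail x,y',np.round([66+1e3*d@x,20+1e3*d@y],1))
E
```

```text
white [ 0.6469 -0.0314  0.02  ] [ 0.6461 -0.031   0.02  ] [ 0.6466 -0.0314  0.0195]
green [0.6639 0.0147 0.02  ] [0.6619 0.0176 0.02  ] [0.6638 0.0146 0.0168]
blue [0.6811 0.0607 0.02  ] [0.6788 0.0623 0.02  ] [0.6805 0.0606 0.0181]
knobtop [ 0.5606 -0.0724  0.098 ] [ 0.561  -0.0758  0.098 ] [ 0.5601 -0.0724  0.101 ]
w1 [ 0.5853 -0.0086  0.024 ] [ 0.5841 -0.011   0.024 ] [ 0.5842 -0.0088  0.0261]
w2 [0.6022 0.0383 0.024 ] [0.6035 0.0347 0.024 ] [0.6019 0.0382 0.0277]
w3 [0.6197 0.0853 0.024 ] [0.6195 0.0834 0.024 ] [0.6192 0.0851 0.0259]
top spacing 98.23402001120134 ang -20.36783904072288
white rail x,y [ 66.  -29.1]
green rail x,y [66. 20.]
blue rail x,y [66.  69.1]
knobtop rail x,y [ -0.6 -97.6]
w1 rail x,y [  0.3 -29.2]
w2 rail x,y [-0.1 20.7]
w3 rail x,y [-0.  70.8]
side spacing 98.8194096864144 ang -19.286128525156414
white rail x,y [ 66.4 -29.9]
green rail x,y [65.2 21.1]
blue rail x,y [66.4 68.9]
knobtop rail x,y [   0.8 -100.4]
w1 rail x,y [  1.2 -31.6]
w2 rail x,y [ 4.4 18. ]
w3 rail x,y [ 3.5 69.2]
```

```bash
cat > go.py <<'E'
import sys
from h import *
from scipy.spatial.transform import Rotation as R
# args: x y z yaw(deg, of tool x) -> turn and shift for the handwheel, in tool axes
x,y,z,w=map(float,sys.argv[1:5]); s=robot.state(); q=R.from_quat(s["tool_rot"])
g=R.from_euler('z',w,degrees=True)*R.from_euler('x',180,degrees=True)
print('turn',np.round((q.inv()*g).as_rotvec(degrees=True),2),'cm',np.round(q.inv().apply(np.array([x,y,z])-s["ee_pos"])*100,2))
E
python3 go.py .561 -.074 .15 -20.2
```

```text
turn [-1.000e-02  0.000e+00  4.712e+01] cm [ 46.67 -28.     8.13]
```

```bash
python3 -m handwheel '[[[0,0,47.1],[46.7,-28,8.1],8.5],[[0,0,47.1],[46.7,-28,8.1],8.5],[[0,0,47.1],[46.7,-28,8.1],8.5],[[0,0,47.1],[46.7,-28,8.1],8.5],[[0,0,47.1],[46.7,-28,8.1],8.5],[[0,0,47.1],[46.7,-28,8.1],8.5],[[0,0,47.1],[46.7,-28,8.1],8.5],[[0,0,47.1],[46.7,-28,8.1],8.5],[[0,0,47.1],[46.7,-28,8.1],8.5],[[0,0,47.1],[46.7,-28,8.1],8.5]]' 40; python3 go.py .561 -.074 .065 -20.2
python3 - <<'E'
from h import *
s=robot.snapshot("side"); b=s["frame"][150:250,190:310]; cv2.imwrite("pics/c.png",cv2.resize(b,(720,600),interpolation=cv2.INTER_CUBIC))
E
```

```text
clock: 3.25
ee_pos: [0.5629, -0.0702, 0.1497]
tool_rot: [0.985, -0.173, 0.0, -0.001]
wrist_force: [-1.0, 0.0, 0.2]
gripper_width: 0.995
grip_force: 0.0
turn [-0.06  0.01  0.32] cm [-0.05  0.43  8.47]
```

View pics/c.png

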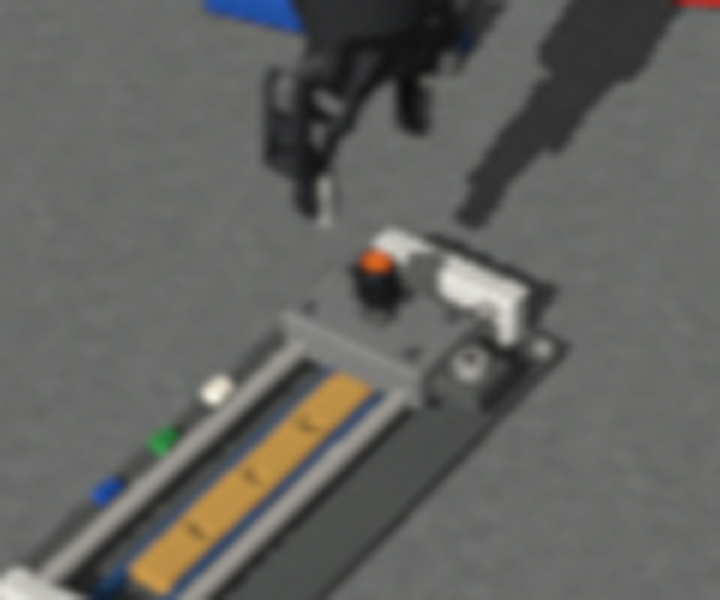

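The side view shows the fingers above the knob, straddling it along the rail, with nothing in the way.

```bash
python3 -m handwheel '[[[0,0,0.3],[-0.05,0.4,3],8.5],[[0,0,0.3],[-0.05,0.4,6],8.5],[[0,0,0.3],[-0.05,0.4,8.4],8.5],[[0,0,0.3],[-0.05,0.4,8.4],8.5],[[0,0,0.3],[-0.05,0.4,8.4],4.5],[[0,0,0.3],[-0.05,0.4,8.4],4.5],[[0,0,0.3],[-0.05,0.4,8.4],4.5]]' 40; python3 - <<'E'
from h import *
s=robot.snapshot("side"); b=s["frame"][150:250,190:310]; cv2.imwrite("pics/d.png",cv2.resize(b,(720,600),interpolation=cv2.INTER_CUBIC))
E
```

```text
clock: 4.18
ee_pos: [0.56, -0.0777, 0.0672]
tool_rot: [0.984, -0.178, 0.001, 0.0]
wrist_force: [0.4, -0.2, 0.5]
gripper_width: 0.531
grip_force: 0.0
```

View pics/d.png

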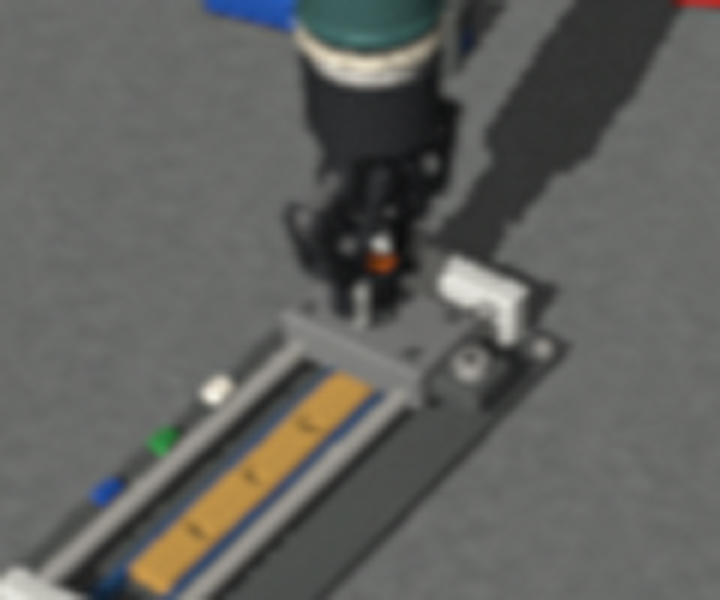

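The fingers straddle the knob (orange spot at about (383,260), front pad at about (360,300)). Closing on it now.

```bash
python3 -m handwheel '[[[0,0,0],[0,0,0],2.5],[[0,0,0],[0,0,0],2.5],[[0,0,0],[0,0,0],2.5],[[0,0,0],[0,0,0],2.5],[[0,0,0],[0,0,0],2.5]]' 40; python3 -m handwheel '[[[0,0,0],[0,0,-0.4],2.5],[[0,0,0],[0,0,-0.8],2.5],[[0,0,0],[0,0,-1.2],2.5],[[0,0,0],[0,0,-1.2],2.5],[[0,0,0],[0,0,-1.2],2.5]]'; python3 go.py .6022 .0383 .079 -20.2
```

```text
clock: 4.85
ee_pos: [0.5598, -0.0773, 0.0669]
tool_rot: [0.984, -0.178, 0.0, -0.0]
wrist_force: [-0.4, 1.0, 5.2]
gripper_width: 0.311
grip_force: 39.0
clock: 5.48
ee_pos: [0.5596, -0.0775, 0.0783]
tool_rot: [0.984, -0.178, 0.0, -0.0]
wrist_force: [3.4, 1.0, -6.9]
gripper_width: 0.306
grip_force: 40.0
turn [-0.01 -0.01 -0.28] cm [ -0.06 -12.34  -0.07]
```

Grip is good. The -7 N pull matches about 11 mm of lift on the spring (5 N at 0, about 7 N at 9 mm), so the pin is out. Next I slide to about 8 mm short of the window.

```bash
python3 -m handwheel '[[[0,0,0],[0,-1,0],2.5],[[0,0,0],[-0.01,-2.5,0],2.5],[[0,0,0],[-0.02,-4.5,0],2.5],[[0,0,0],[-0.03,-6.5,0],2.5],[[0,0,0],[-0.04,-8.5,0],2.5],[[0,0,0],[-0.05,-10.5,0],2.5],[[0,0,0],[-0.06,-11.5,0],2.5],[[0,0,0],[-0.06,-11.5,0],2.5],[[0,0,0],[-0.06,-11.5,0],2.5]]'; python3 - <<'E'
from h import *
s=robot.snapshot("top");b=robot.snapshot("side")
a=s["frame"][135:225,205:330];c=b["frame"][180:275,175:295]
cv2.imwrite("pics/e.png",np.vstack([cv2.resize(a,(417,300),interpolation=cv2.INTER_CUBIC),cv2.resize(c,(417,300),interpolation=cv2.INTER_CUBIC)]))
for q in(s,b):
    for d in robot.pinpoint(q,"pointer")[:2]: print(d["conf"],np.round(d["position"],1),np.round(atz(q,d["position"],.034),4))
E
python3 go.py .6022 .0383 .079 -20.2
```

```text
clock: 6.6
ee_pos: [0.5999, 0.0313, 0.0783]
tool_rot: [0.984, -0.178, 0.001, -0.0]
wrist_force: [4.7, 0.8, -9.0]
gripper_width: 0.313
grip_force: 40.2
0.76 [220.  220.4] [0.6493 0.013  0.034 ]
turn [-0.06 -0.05 -0.29] cm [-0.02 -0.76 -0.06]
```

View pics/e.png

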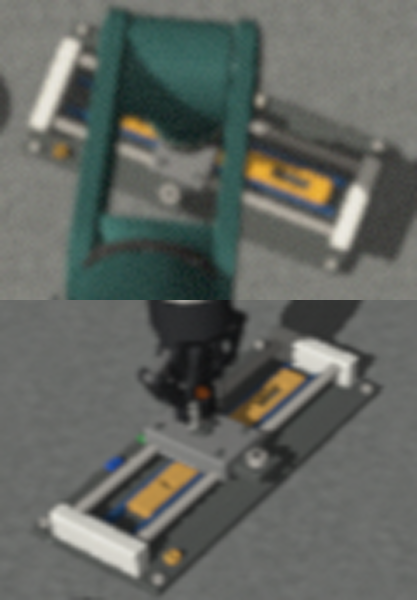

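The carriage is about 8 mm short of the window by both estimates. I'll go 4 mm closer, open slightly so the pin rests on the strip, and lower the loose fingers around the knob.

```bash
python3 -m handwheel '[[[0,0,0],[0,-0.4,0],2.5],[[0,0,0],[0,-0.4,0.1],2.5],[[0,0,0],[0,-0.4,0.1],2.5],[[0,0,0],[0,-0.4,0.1],2.95],[[0,0,0],[0,-0.4,0.1],2.95],[[0,0,0],[0,-0.4,0.6],2.95],[[0,0,0],[0,-0.4,1.0],2.95],[[0,0,0],[0,-0.4,1.0],2.95],[[0,0,0],[0,-0.4,1.0],2.95]]' 40;python3 go.py .6022 .0383 .079 -20.2
```

```text
clock: 7.92
ee_pos: [0.6004, 0.0342, 0.0682]
tool_rot: [0.984, -0.178, -0.0, -0.0]
wrist_force: [0.7, 0.3, -1.0]
gripper_width: 0.345
grip_force: 0.0
turn [-0.    0.02 -0.29] cm [ 0.03 -0.44 -1.08]
```

```bash
python3 -m handwheel '[[[0,0,0],[0,-0.07,0],2.95],[[0,0,0],[0,-0.14,0],2.95],[[0,0,0],[0,-0.2,0],2.95],[[0,0,0],[0,-0.25,0],2.95],[[0,0,0],[0,-0.3,0],2.95]]';python3 -m handwheel '[[[0,0,0],[0,-0.05,0],2.95],[[0,0,0],[0,-0.1,0],2.95],[[0,0,0],[0,-0.1,0],2.95]]'
```

```text
clock: 8.55
ee_pos: [0.6012, 0.0367, 0.0681]
tool_rot: [0.984, -0.178, -0.0, 0.0]
wrist_force: [-0.5, -2.0, -1.4]
gripper_width: 0.348
grip_force: 1.1
clock: 8.93
ee_pos: [0.6018, 0.0382, 0.0682]
tool_rot: [0.984, -0.178, -0.0, -0.0]
wrist_force: [-1.1, -1.1, -1.2]
gripper_width: 0.348
grip_force: 0.8
```

```bash
python3 -m handwheel '[[[0,0,0],[0,-0.05,0],2.95],[[0,0,0],[0,-0.1,0],2.95],[[0,0,0],[0,-0.1,0],2.95]]';python3 -m handwheel '[[[0,0,0],[0,-0.05,0],2.95],[[0,0,0],[0,-0.1,0],2.95],[[0,0,0],[0,-0.1,0],2.95]]'
```

```text
clock: 9.3
ee_pos: [0.6021, 0.039, 0.0683]
tool_rot: [0.984, -0.178, -0.0, -0.0]
wrist_force: [-0.8, -1.4, -0.6]
gripper_width: 0.343
grip_force: 0.9
clock: 9.68
ee_pos: [0.6022, 0.0395, 0.0682]
tool_rot: [0.984, -0.178, -0.0, 0.0]
wrist_force: [-4.1, -4.5, -0.7]
gripper_width: 0.345
grip_force: 2.6
```

Force rose to 6 N while the carriage stopped following, so the pin has probably dropped. I'll back off to the centre and check the knob's height in the side view.

```bash
python3 -m handwheel '[[[0,0,0],[0,0.15,0],2.95],[[0,0,0],[0,0.15,0],3.6],[[0,0,0],[0,0.15,0],4.5],[[0,0,0],[0,0.15,0],6],[[0,0,0],[0,0.15,0],8],[[0,0,0],[0,0.15,-3],8.5],[[0,0,0],[0,0.15,-6],8.5],[[0,0,0],[0,0.15,-10],8.5],[[0,0,0],[0,0.15,-10],8.5]]'
python3 - <<'E'
from h import *
b=robot.snapshot("side")
c=b["frame"][180:275,175:295]
cv2.imwrite("pics/f.png",cv2.resize(c,(757,600),interpolation=cv2.INTER_CUBIC))
def spot(f):
    h=cv2.cvtColor(f,cv2.COLOR_BGR2HSV); m=cv2.inRange(h,(3,170,120),(14,255,255)); m[:180]=0;m[275:]=0;m[:,:175]=0;m[:,295:]=0
    return np.argwhere(m).mean(0),m.sum()//255
for f in(cv2.imread("pics/side0.png"),b["frame"]): print(spot(f))
print('home',proj(b,np.array([.6020,.0380,.098])),'up',proj(b,np.array([.6020,.0380,.107])),'start',proj(b,np.array([.5606,-.074,.098])))
E
```

```text
clock: 10.8
ee_pos: [0.6047, 0.0384, 0.1718]
tool_rot: [0.984, -0.178, 0.003, -0.001]
wrist_force: [0.4, 0.2, -0.7]
gripper_width: 0.994
grip_force: 0.0
(array([193.2, 252.3]), np.uint64(10))
(array([213. , 230.5]), np.uint64(14))
home (np.float64(213.23862914644775), np.float64(230.4717899807951)) up (np.float64(211.17919244616314), np.float64(230.30754956688807)) start (np.float64(193.38809001383544), np.float64(252.22653859856032))
```

View pics/f.png

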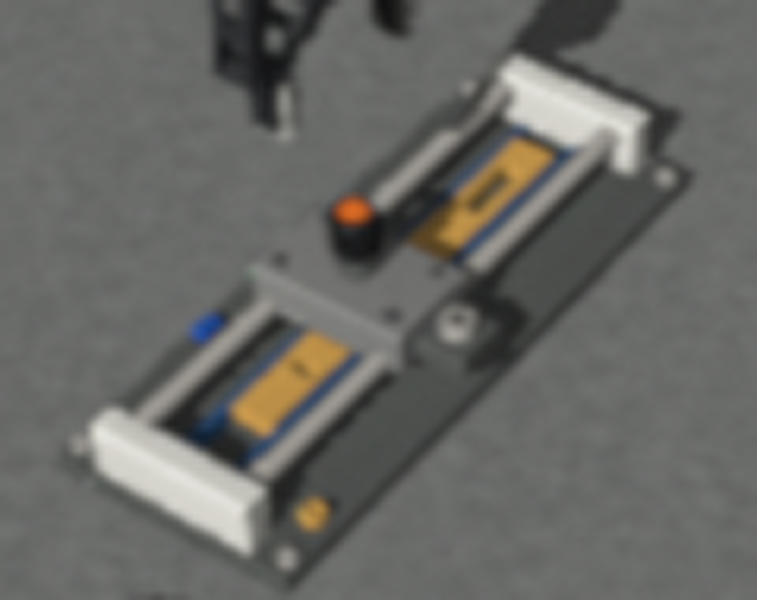

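The side view shows the knob released and low on the carriage. Its orange spot is at row 213.0, where 213.2 is expected with the pin home and 211.2 with it resting on the strip. The brass ring is undisturbed. Handing in.

```bash
python3 -c "
from station import robot
print(robot.close_job())"
```

```text
the job is handed in; nothing more can be done
None
```

The job is handed in: the carriage is at the middle window, beside the green tab. The pin appears fully home (felt lock at about 6 N, knob at its home height in the side view), the knob is let go and the arm is clear.

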